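# Pin a hydraulic cylinder into its test bracket

### The arm

A 6-joint arm with a two-finger parallel gripper is mounted at the origin on the work surface. World frame = base frame: x ahead of the robot, y to its left, z up, the work surface at z = 0. Lengths are in m, angles in rad, forces in N, time in s.
With the tool pointing down it reaches from about 0.375 to 0.975 m from the base axis. Payload 3.8 kg.
Tool frame: the origin (TCP) lies at the very end of the fingers, on their centre line; the grasp point (between the pads) lies 19 mm behind it (bot.pinch_z is the distance from the TCP to the grasp point, in m); x points along the fingers, y is the direction in which the jaws open and shut, and the axes are right-handed (so a half turn about x gives the same grasp; the last joint's range is limited). The gripper opens to 85 mm and grips with 20 to 120 N. Pads are 22 mm wide; open, the fingers measure 114 mm over their backs; the gripper's body (76 mm by 85 mm) begins 54 mm behind the grasp point. The pads swing forward as they close: fully open they stand 13 mm farther back than shut.
Start: joints at [-1.148, 0.264, 1.604, -0, 1.274, -0.037], TCP at [0.3, -0.605, 0.231] pointing down, gripper open.
Joint ranges: [-2.63, 2.63], [-0.94, 2.18], [0.31, 2.57], [-1.31, 4.45], [0, 2.66], [-2.55, 2.55]. Speed limits (rad/s): [2.57, 2.57, 3.14, 3.14, 3.14, 3.14].

### API

Orientations are given as a rotation vector (axis times angle).
In Python, from workcell import monitor, imaging, finish_job, bot gives the robot as it stands.
- The arm moves only by the tool jog_arm, never from a script. Its argument "rows" is a list of rows, each a list of 7 numbers: the shift along the tool's x, y, z in m, then the turn, a rotation vector about the tool's x, y, z in rad, then the opening in per cent of the stroke, from 0 (shut) to 100 (fully open). A call has 1 to 20 rows; each row is the pose to reach, as a shift and turn from the pose measured when the call began, along the tool's axes at that moment; what a row does not reach only later rows make up. A row lasts 1/10 s, in which the tool goes at most 50 mm and 8.59 degrees, less where a joint would pass 70% of its speed; a pose out of reach is approached as far as the arm can. A call with a gripper value outside its range is refused whole. The fingers move at their own pace and stop on an object; "force" is the grip in N (left out, the last holds). Time passes only in rows, so rows that repeat a pose let the fingers close. It gives the time, the measured TCP pose, the force and the opening at its end, in the units of the state.
- monitor.read_state(): the state, without advancing time (a new reading comes with each control period).
- imaging.read_camera(name): name is "side" or "top"; returns the picture (420x560x3 uint8, blue, green, red); there is no depth.
- imaging.camera_params(name): a dict with "fx", "fy", "cx", "cy" (pixels), "T" (4x4, takes a point from camera to world coordinates). Camera axes: x right, y down, z forward; pixel columns grow to the right and rows downward; lengths in m; the calibration is good to about 2 mm. A picture is of the moment at which its call begins. camera_params takes no time and is no camera call.
- finish_job(): hands the job in, once; it reports no verdict.
The state is a dict: "time": time; "q": joint angles; "joint_vel": joint speeds; "joint_torque": joint torques, N m; "tool_pos": TCP position; "tcp_rot": TCP orientation; "wrist_force": force on the tool from outside, world axes, zero at the start; "torque": the same for the moment, N m; "width": opening from 0.0 (shut) to 1.0 (fully open).
Only numpy, scipy, OpenCV 4.12 (cv2) and the standard library are available. Lean on these libraries where they do the work, as an engineer would, in place of code of your own. Each camera call takes 0.05 s, during which the arm holds its last target. There are 200 camera calls.

### The job

The cylinder's clevis pin has been left backed out of the bracket: push it fully home, then lift the small yellow-headed lynch pin up off its hook on the blue rack, push it down through the cross hole near the clevis pin's end until its head sits on the flat, and finally snap its ring over the end of the clevis pin. Leave everything else on the bench and on the rack where it is.

Things in the scene. Friction and masses are not known exactly. Their poses are not given: they have to be found in the camera images.
- bracket: Grey clevis bracket with a hydraulic cylinder, fixed. Origin on the bench under the clevis; x along the cylinder (30 to 375 mm to +x, 126 high; port elbow at x 222 to 280, 160 high), y along the clevis pin, z up. Two lugs 60 wide (x), 16 thick (y), outer faces y = +32 and -32, round tops to z = 120 mm, the cylinder's eye between them. Base plate 12 thick, x -65 to 355, y -55 to 55.
- clevis_pin (a joint): Slide of the clevis pin (28 mm steel shaft through both lugs along the bracket's y, axis at z = 90 mm), in m: 0 is fully home, the underside of its head against the lug at +y; the value is how far it is backed out to +y, at most 0.05. Friction 3 N; it stays where it is left.
- pin_head (a point): Centre of the outer face of the clevis pin's round head (44 mm across, 8 thick); at bracket y = +40 mm when home. Moves with the pin; axes as the bracket's.
- cross_hole (a point): Centre of the top mouth of the vertical through hole (11.7 mm, 1.5 mm chamfer) in the flat milled on the clevis pin, 11 mm above the shaft's axis, 22 mm above the flat below. At bracket y = -66 mm when home; backed out, it lies nearer or inside the lug. The shaft's free end is 18 mm further to -y. Axes as the bracket's.
- lynch: Lynch pin: yellow head 20 (x) x 14 (y) x 24 (z) mm; brass shank to -z, 9.5 mm thick, 36 long, the last 8 mm tapered to 5 mm. Origin: middle of the head's underside. The ring is hinged on the head's x faces, hinge along x, 12 mm above the origin. Starts hanging by the ring on one of the rack's three hooks, shank down, axes parallel to the rack's. About 120 g (105 to 145).
- lynch_ring (a joint): Ring angle in rad: 0 open, straight up from the head in its x-z plane; 1.57 points to the lynch pin's -y; 3.14 closed, straight down along the shank. Sprung over centre: it stays open by itself (about 0.4 N at its end starts it) and, once pushed past about 0.7 rad and let go, snaps on to closed by itself. Dragged hard upwards, it lifts the loose pin.
- ring_end (a point): Middle of the ring's outer arc, 51 mm from the hinge. The ring is a 4 mm wire loop, 46 mm wide outside and 38 mm inside, 49 mm inside from hinge to end.
- rack: Blue sheet 440 long (x), 6 thick, 325 high, fixed. Origin on the bench under its middle, z up. Three 6 mm wire hooks stick out to -y at x = -140, 0, 140 mm: level seat at y -75 to -89, wire axis z = 250 (rings hang at y = -82), then turned up 45 degrees, rising 9 mm by y = -97. 50 mm above each hook a straight 5 mm wire carries a white 20 mm tag (y = -108, z 300 to 320). Foot reaches y = -45.
- big_lynch: A larger, black lynch pin that does not fit (15 mm shank), hanging on another hook. Origin in the middle of the head's underside; 53 mm wide, from 46 mm below to 73 mm above the origin. Leave it.
- spanner: Combination spanner hanging by its 33 mm ring on another hook, 34 mm wide, 8 thick, reaching 165 mm below its origin in the middle of that ring. Leave it.
- canister: Steel canister with a scalloped aluminium cap and an elbow fitting, 78 mm across, 106 mm high, origin at the middle of its foot. Leave it.
- coupler: Brass hose coupler lying on the bench, 52 mm long in x, 28 mm thick, origin under its middle. Leave it.
- tin: Tin of grease, 68 mm across, 75 mm high, origin at the middle of its foot. Leave it.
- tube: Aluminium tube standing on end, 56 mm across, 85 mm high, origin at the middle of its foot. Leave it.
- nut: Steel hexagon nut lying flat, 42 mm across corners, 16 mm high, origin under its middle. Leave it.
There are look-alikes about, which are no part of the job. What is shaped like the lynch but red is not meant.

How it is judged:
By the outcome, as a careful person would: the job done as asked, in the order asked, and still so for the second after the job is handed in, with the robot touching nothing.
It also fails if it takes over 62 s, if anything falls off the work surface, if the arm or the gripper's body presses on something with over 40 N, if the wrist force passes 120 N, or if a joint passes its speed limit or range.

## Working session

There is one attempt and no reset: what is moved stays moved. The work goes in short steps, Python scripts to look and compute and a tool call to move; the robot and the scene stay as the last step left them, time stands still between calls to the robot, and variables do not carry over. Pictures are saved under pics/ and viewed, about 8 in all and at most 12, crops included, and the job is handed in when it is done.

Besides the shell and the picture viewer there is one more tool, called after ">>>" as name(argument=value, ...) on one line, values as JSON. jog_arm: Moves the arm, as the interface text tells. Its arguments: {"type":"object","properties":{"rows":{"type":"array","items":{"type":"array","items":{"type":"number"}}},"force":{"type":"number"}},"required":["rows"]}

```bash
mkdir -p pics; ls; cat > h.py <<'E'
import numpy as np, cv2
from scipy.spatial.transform import Rotation as R
from workcell import monitor, imaging, finish_job, bot
def cam(n):
    p=imaging.camera_params(n); return p,np.array(p["T"])
def proj(n,X):
    p,T=cam(n); c=np.linalg.inv(T)@np.append(X,1); return np.array([p["fx"]*c[0]/c[2]+p["cx"],p["fy"]*c[1]/c[2]+p["cy"]])
def ray(n,u,v):
    p,T=cam(n); d=T[:3,:3]@np.array([(u-p["cx"])/p["fx"],(v-p["cy"])/p["fy"],1]); return T[:3,3],d/np.linalg.norm(d)
def onz(n,u,v,z):
    o,d=ray(n,u,v); return o+d*(z-o[2])/d[2]
def tri(a,b):
    (o1,d1),(o2,d2)=ray(*a),ray(*b)
    t=np.linalg.lstsq(np.c_[d1,-d2],o2-o1,rcond=None)[0]; p,q=o1+d1*t[0],o2+d2*t[1]
    return (p+q)/2,np.linalg.norm(p-q)
def snap(n,f):
    im=imaging.read_camera(n); cv2.imwrite(f"pics/{f}.png",im); return im
E
python3 - <<'E'
from h import *
for n in("side","top"):
    snap(n,n+"0"); p,T=cam(n); print(n,p["fx"],p["cx"],p["cy"]); print(T.round(3))
s=monitor.read_state(); print(s, R.from_rotvec(s["tcp_rot"]).as_matrix().round(3), bot.pinch_z, [a for a in dir(bot) if a[0]!='_'])
E
```

```text
pics
side 465.669796507448 279.1139030573856 214.4499964289149
[[-0.705 -0.426  0.567 -0.198]
 [-0.709  0.423 -0.564  0.646]
 [ 0.    -0.8   -0.601  0.863]
 [ 0.     0.     0.     1.   ]]
top 432.364212719969 276.1607420186399 204.62299926121784
[[-3.000e-03 -9.930e-01  1.150e-01  3.400e-01]
 [-1.000e+00  3.000e-03 -1.000e-03  1.400e-02]
 [ 1.000e-03 -1.150e-01 -9.930e-01  1.345e+00]
 [ 0.000e+00  0.000e+00  0.000e+00  1.000e+00]]
{'time': 0.1, 'q': array([-1.14790079e+00,  2.64679704e-01,  1.60525237e+00, -2.16426371e-06,
        1.27371497e+00, -3.68807779e-02]), 'joint_vel': array([-0.00018372, -0.00250175, -0.00228682, -0.00059332, -0.00029413,
       -0.00132948]), 'joint_torque': array([ 3.72879194e-04, -5.16708505e+01, -3.68589807e+01, -4.44053285e-05,
        6.28093680e-03, -1.54905456e-05]), 'tool_pos': array([ 0.29926309, -0.60428477,  0.2300772 ]), 'tcp_rot': array([ 1.96621555,  0.4622744 , -1.96701555]), 'wrist_force': array([0.16564029, 0.18208025, 0.17224602]), 'torque': array([-0.02053926,  0.03747192,  0.02122957]), 'width': 1.0022358307712496} [[-0.001  0.444 -0.896]
 [ 0.002 -0.896 -0.444]
 [-1.    -0.002 -0.   ]] 0.0187 ['MotionError', 'pinch_z']
```

```bash
python3 -c "
import cv2
for n in('side','top'):
    im=cv2.imread(f'pics/{n}0.png'); cv2.imwrite(f'pics/{n}0b.png',cv2.resize(im,(800,600),interpolation=cv2.INTER_CUBIC))"
```

```text
(no output)
```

View pics/side0b.png

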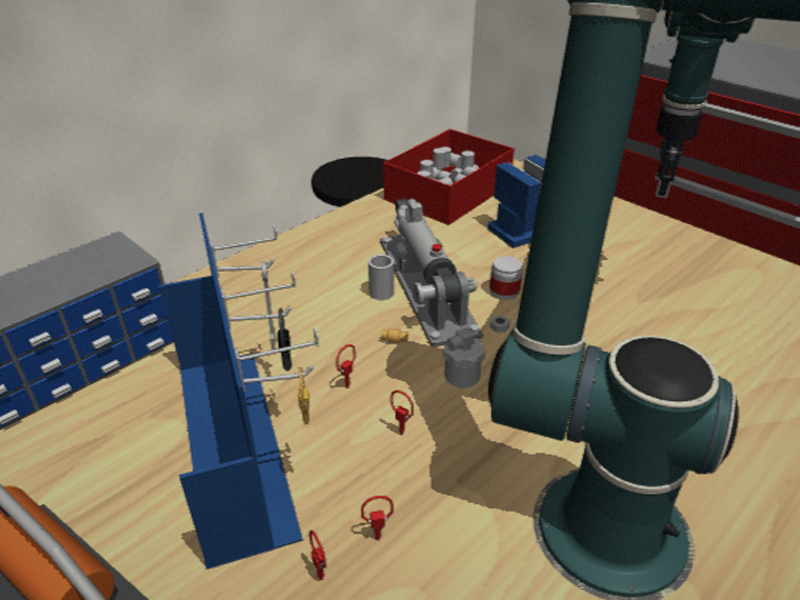

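View pics/top0b.png

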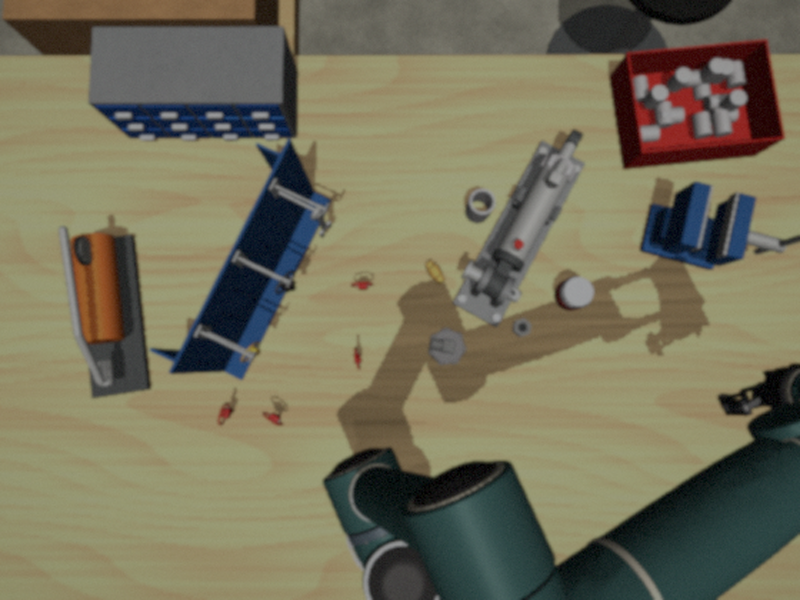

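Side view: yellow lynch at (304,395) of 800-scale on the nearest hook, black big lynch at (285,340), spanner on the far hook (268,300); red look-alikes lie on the bench at (346,365), (402,410), (377,515), (318,555); brass coupler at (394,335). Top view: the clevis is at (490,280), the rack is on the left. I'll check the choice in close crops.

```bash
python3 - <<'E'
import cv2,numpy as np
S=cv2.imread('pics/side0.png');T=cv2.imread('pics/top0.png')
def crop(im,x,y,w,h,s):
    c=cv2.resize(im[y:y+h,x:x+w],None,fx=s,fy=s,interpolation=cv2.INTER_CUBIC)
    for k in range((x+9)//10*10,x+w,10):
        cv2.line(c,((k-x)*s,0),((k-x)*s,4 if k%50 else 12),(0,0,255),1)
        if k%20==0: cv2.putText(c,str(k),((k-x)*s-8,16),0,.33,(0,0,255),1)
    for k in range((y+9)//10*10,y+h,10):
        cv2.line(c,(0,(k-y)*s),(4,(k-y)*s),(0,0,255),1)
        if k%20==0: cv2.putText(c,str(k),(5,(k-y)*s+4),0,.33,(0,0,255),1)
    return c
a=crop(S,260,170,80,60,5);b=crop(S,160,225,80,60,5);c=crop(T,305,170,80,60,5);d=crop(T,120,205,80,60,5)
cv2.imwrite('pics/crops1.png',np.vstack([np.hstack([a,b]),np.hstack([c,d])]))
E
```

```text
(no output)
```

View pics/crops1.png

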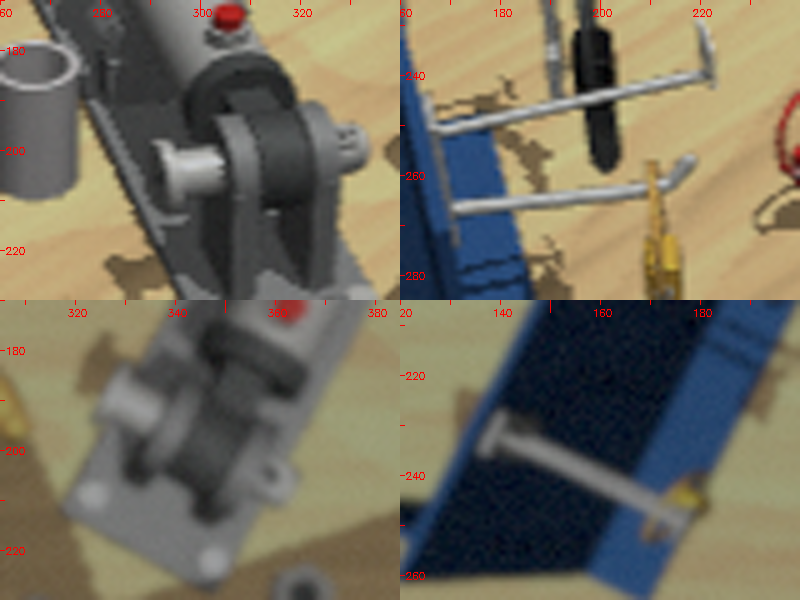

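Crops confirm: yellow lynch hangs on the nearest hook (side ≈(212,270), top ≈(177,246)); big black one on the middle hook, spanner on the far one. Pin head is to the left (side ≈(294,204)), cross hole at the right end (side ≈(331,199), top ≈(360,207)). Now positions.

```bash
cat > m.py <<'E'
from h import *
T=cv2.imread('pics/top0.png');S=cv2.imread('pics/side0.png')
def edge(im,a,b,half=8,n=60):
    "subpixel edge points near the segment a-b, line by fitLine"
    g=cv2.GaussianBlur(im,(0,0),1).astype(np.float32); a,b=np.array(a,float),np.array(b,float)
    d=(b-a)/np.linalg.norm(b-a); nrm=np.array([-d[1],d[0]]); s=np.arange(-half,half+.01,.25); P=[]
    for t in np.linspace(0,1,n):
        q=a+t*(b-a)+s[:,None]*nrm
        v=cv2.remap(g,q[:,0].astype(np.float32)[None],q[:,1].astype(np.float32)[None],cv2.INTER_LINEAR)[0]
        e=np.linalg.norm(np.gradient(v,axis=0),axis=1); k=e.argmax()
        if e[k]>2: P.append(q[k])
    P=np.array(P,np.float32)
    for _ in range(4):
        vx,vy,x,y=cv2.fitLine(P,cv2.DIST_HUBER,0,.01,.01).ravel(); r=(P-[x,y])@[-vy,vx]; P=P[abs(r)<max(.5,1.5*np.median(abs(r)))] 
    return np.array([x,y]),np.array([vx,vy]),len(P),r.std()
def wl(cam_,e,z):
    p,d=e[0],e[1]; A=onz(cam_,*(p-20*d),z);B=onz(cam_,*(p+20*d),z); v=(B-A)[:2]; return A[:2],np.degrees(np.arctan2(v[1],v[0]))%180,e[2:]
E
python3 - <<'E'
from m import *
# rack top edge z=.325 (sheet), foot edge, hooks
for nm,a,b,z in[("sheet top",(122,252),(198,108),.325),("foot edge",(172,258),(226,158),.004),
  ("plate left",(321,207),(374,108),.012),("plate front",(320,213),(345,227),.012),("plate right",(352,222),(405,122),.012)]:
    print(nm,wl("top",edge(T,a,b,5),z))
for nm,st in[("head face",((294,204),)),]: pass
for a,b in[((178,249),(221.5,236)),]:
    print("tag near",tri(("top",*a),("side",*b)))
print("hole",tri(("top",360,207),("side",331,198.5)))
print("head face ctr",tri(("top",327,190),("side",293.5,204)))
print("lynch head z.216",onz("top",176.5,245,.204), "side",onz("side",212.5,276,.204))
E
python3 - <<'E'
import cv2,numpy as np
S=cv2.imread('pics/side0.png');T=cv2.imread('pics/top0.png')
for im,x,y,w,h in((S,195,245,40,60),(T,160,225,40,40)):
    m=cv2.inRange(cv2.cvtColor(im,cv2.COLOR_BGR2HSV),(15,110,90),(32,255,255))[y:y+h,x:x+w]
    n,l,s,c=cv2.connectedComponentsWithStats(m); print([(s[i].tolist(),(c[i]+[x,y]).round(1)) for i in range(1,n) if s[i,4]>5], (s[1:,:2]+[x,y]).tolist())
E
```

```text
sheet top (array([0.47809965, 0.31046835]), np.float64(154.52127619730206), (37, np.float32(0.2463644)))
foot edge (array([0.45062689, 0.27341612]), np.float64(154.29354427121666), (37, np.float32(0.2019255)))
plate left (array([ 0.63998511, -0.2038595 ]), np.float64(150.52582028713348), (29, np.float32(0.23792951)))
plate front (array([ 0.47182011, -0.10420478]), np.float64(63.37504773325358), (32, np.float32(0.21098725)))
plate right (array([ 0.55758379, -0.28593632]), np.float64(150.71731874563807), (32, np.float32(0.21631077)))
tag near (array([0.35517399, 0.24737579, 0.30713508]), np.float64(0.0017789729693257219))
hole (array([ 0.47648555, -0.23255735,  0.09632854]), np.float64(0.0023837114827856567))
head face ctr (array([ 0.52841673, -0.13519855,  0.09949879]), np.float64(0.0034634544414956464))
lynch head z.216 [0.36647911 0.27405594 0.204     ] side [0.37333168 0.26671248 0.204     ]
[([13, 12, 9, 40, 175], array([212. , 277.7]))] [[208, 257]]
[([14, 17, 7, 5, 22], array([177.3, 244. ]))] [[174, 242]]
```

```bash
cat >> h.py <<'E'
def pose(yaw,pitch,s):  # heading yaw(deg), pitched down, tool y = s*left
    y,p=np.radians(yaw),np.radians(pitch); x=np.array([np.cos(p)*np.cos(y),np.cos(p)*np.sin(y),-np.sin(p)]); l=s*np.array([-np.sin(y),np.cos(y),0]); return np.c_[x,l,np.cross(x,l)]
def rel(Rt,P):
    "row numbers (shift, turn) from the measured pose to target rotation Rt, TCP P"
    s=monitor.read_state(); R0=R.from_rotvec(s["tcp_rot"]).as_matrix()
    return np.r_[R0.T@(np.array(P)-s["tool_pos"]),R.from_matrix(R0.T@Rt).as_rotvec()].round(4),s
BY=np.radians(-29.4);BX=np.array([np.cos(BY),np.sin(BY),0]);BYV=np.array([-np.sin(BY),np.cos(BY),0]);BO=np.array([.4986,-.1885,0])
RY=np.radians(-25.6);RX=np.array([np.cos(RY),np.sin(RY),0]);RYV=np.array([-np.sin(RY),np.cos(RY),0]);LY=np.array([.368,.270,.192])
def b2w(x,y,z): return BO+x*BX+y*BYV+np.array([0,0,z])
E
python3 - <<'E'
from h import *
M=np.array([[0,-1,0],[0,0,-1],[1,0,0]],float)
s=monitor.read_state();q=s["q"]
f=lambda q:R.from_euler("ZYZYZ",[q[0],q[1]+q[2],q[3],q[4],q[5]]).as_matrix()@M
print(f(q).round(3))
for nm,yaw,az in(("push/insert",-29.4,-.4),("lynch",-25.6,.75)):
  for pitch in(30,):
    for sg in(1,-1):
      for th in(1.5,2.0,2.4):
        e=R.from_matrix(R.from_euler("ZY",[az,th]).as_matrix().T@pose(yaw,pitch,sg)@M.T).as_euler("ZYZ"); print(nm,sg,th,e.round(2))
for sg in(1,-1): print(rel(pose(-29.4,30,sg),b2w(.0,.10,.30))[0])
E
```

```text
Traceback (most recent call last):
  File "scipy/spatial/transform/_rotation.pyx", line 1413, in scipy.spatial.transform._rotation.Rotation.from_euler
ValueError: Expected axis specification to be a non-empty string of upto 3 characters, got ZYZYZ
```

```bash
python3 - <<'E'
from h import *
M=np.array([[0,-1,0],[0,0,-1],[1,0,0]],float)
s=monitor.read_state();q=s["q"]
f=lambda q:(R.from_euler("ZY",[q[0],q[1]+q[2]])*R.from_euler("ZYZ",q[3:])).as_matrix()@M
print(f(q).round(3))
for nm,yaw,az in(("push/insert",-29.4,-.4),("lynch",-25.6,.75)):
    for sg in(1,-1):
      for th in(1.5,2.0,2.4):
        e=R.from_matrix(R.from_euler("ZY",[az,th]).as_matrix().T@pose(yaw,30,sg)@M.T).as_euler("ZYZ"); print(nm,sg,th,e.round(2))
for sg in(1,-1): print(rel(pose(-29.4,30,sg),b2w(.0,.10,.30))[0])
E
```

```text
[[-0.001  0.444 -0.896]
 [ 0.002 -0.896 -0.444]
 [-1.    -0.002 -0.   ]]
push/insert 1 1.5 [-0.17  0.6  -1.37]
push/insert 1 2.0 [-0.79  0.14 -0.73]
push/insert 1 2.4 [-2.82  0.32  1.32]
push/insert -1 1.5 [-0.17  0.6   1.77]
push/insert -1 2.0 [-0.79  0.14  2.41]
push/insert -1 2.4 [-2.82  0.32 -1.82]
lynch 1 1.5 [-1.    1.29 -0.26]
lynch 1 2.0 [-1.19  1.05  0.23]
lynch 1 2.4 [-1.44  0.95  0.69]
lynch -1 1.5 [-1.    1.29  2.89]
lynch -1 2.0 [-1.19  1.05 -2.92]
lynch -1 2.4 [-1.44  0.95 -2.46]
[-0.0692 -0.3406 -0.4458 -1.9322 -0.5921  1.1168]
[-0.0692 -0.3406 -0.4458  0.8787  0.9612  0.5096]
```

>>> jog_arm(rows=[[-0.05,0,0,0,0,0,0],[-0.1,0,0,0,0,0,0],[-0.15,0,0,0,0,0,0],[-0.15,0,0,0,0,0,0]], force=30)

```text
time: 0.5
tool_pos: [0.3006, -0.6073, 0.3904]
tcp_rot: [1.963, 0.446, -1.958]
wrist_force: [0.2, -1.0, 1.6]
width: 0.331
```

```bash
python3 - <<'E'
from h import *
for p in (30,40,45): print(rel(pose(-29.4,p,1),b2w(.008,.105,.32))[0])
E
```

```text
[ 0.0656 -0.3409 -0.4546 -1.9332 -0.5761  1.1078]
[ 0.0656 -0.3409 -0.4546 -2.0054 -0.4803  0.9272]
[ 0.0656 -0.3409 -0.4546 -2.0365 -0.4318  0.8358]
```

>>> jog_arm(rows=[[0.0,-0.03,-0.04,-0.2,-0.05,0.09,0],[0.0,-0.06,-0.08,-0.33,-0.08,0.15,0],[0.0,-0.09,-0.12,-0.47,-0.11,0.22,0],[0.0,-0.12,-0.16,-0.6,-0.14,0.28,0],[0.0,-0.15,-0.2,-0.74,-0.18,0.34,0],[0.01,-0.18,-0.24,-0.87,-0.21,0.4,0],[0.02,-0.21,-0.28,-1.0,-0.24,0.46,0],[0.03,-0.24,-0.32,-1.14,-0.27,0.53,0],[0.04,-0.27,-0.36,-1.27,-0.3,0.59,0],[0.05,-0.3,-0.4,-1.4,-0.34,0.65,0],[0.06,-0.33,-0.44,-1.54,-0.37,0.71,0],[0.066,-0.341,-0.455,-1.67,-0.4,0.77,0],[0.066,-0.341,-0.455,-1.8,-0.43,0.83,0],[0.066,-0.341,-0.455,-1.94,-0.46,0.9,0],[0.066,-0.341,-0.455,-2.005,-0.48,0.927,0],[0.066,-0.341,-0.455,-2.005,-0.48,0.927,0],[0.066,-0.341,-0.455,-2.005,-0.48,0.927,0],[0.066,-0.341,-0.455,-2.005,-0.48,0.927,0]])

```text
time: 2.3
tool_pos: [0.5578, -0.1008, 0.3202]
tcp_rot: [0.182, 0.682, -0.494]
wrist_force: [0.2, 0.2, -0.7]
width: -0.001
```

```bash
python3 - <<'E'
from h import *
r,s=rel(pose(-29.4,40,1),b2w(.008,.095,.084)); print(r,s["q"].round(3),s["tool_pos"])
E
```

```text
[ 1.515e-01 -1.100e-02 -1.812e-01 -3.200e-03 -1.000e-04  7.000e-04] [ 0.016 -0.428  2.309 -0.756  0.6   -0.546] [ 0.55776265 -0.10075466  0.32020898]
```

>>> jog_arm(rows=[[0.03,0,-0.036,0,0,0,0],[0.06,-0.003,-0.072,0,0,0,0],[0.09,-0.006,-0.108,0,0,0,0],[0.12,-0.009,-0.144,0,0,0,0],[0.14,-0.011,-0.168,0,0,0,0],[0.1515,-0.011,-0.181,0,0,0,0],[0.1515,-0.011,-0.181,0,0,0,0],[0.1515,-0.011,-0.181,0,0,0,0]])

```text
time: 3.1
tool_pos: [0.5449, -0.1067, 0.132]
tcp_rot: [0.2, 0.752, -0.491]
wrist_force: [0.4, 0.1, -0.2]
width: 0.001
```

```bash
python3 - <<'E'
from h import *
r,s=rel(pose(-29.4,40,1),b2w(.008,.0545,.084)); print(r,s["q"].round(3),s["tool_pos"],s["wrist_force"])
im=[snap(n,n+"1") for n in("side","top")]
c=np.hstack([cv2.resize(i[y:y+75,x:x+100],(400,300),interpolation=cv2.INTER_CUBIC) for i,x,y in((im[0],250,160),(im[1],295,165))]); cv2.imwrite("pics/c2.png",c)
E
```

```text
[ 0.0391 -0.0395 -0.0289 -0.0035 -0.0722  0.0021] [-0.026 -0.179  2.486 -1.31   0.357  0.08 ] [ 0.54491896 -0.10669835  0.13198045] [ 0.36932028  0.1207901  -0.18515783]
```

View pics/c2.png

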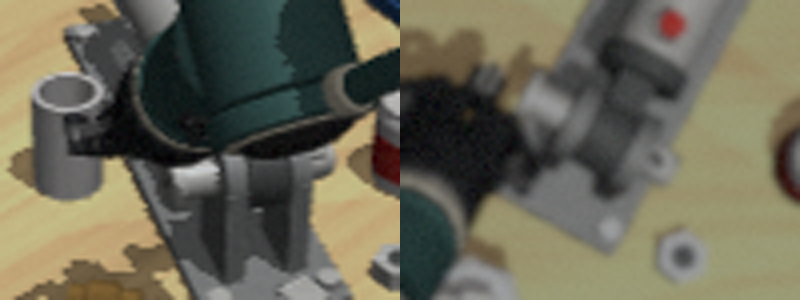

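The view shows the fingers beside the pin head but not low enough: joint 4 sits on its limit (−1.31). I'll fit the arm's geometry from the logged poses to choose reachable tool pitches.

```bash
cat > kin.py <<'E'
from h import *
from scipy.optimize import least_squares
M=np.array([[0,-1,0],[0,0,-1],[1,0,0]],float)
LO=np.array([-2.63,-.94,.31,-1.31,0,-2.55]);HI=np.array([2.63,2.18,2.57,4.45,2.66,2.55])
def fk(q,k):
    a,o,d,L2,L3,e,L6=k; r1=R.from_euler("Z",q[0]);r2=r1*R.from_euler("Y",q[1]);r3=r1*R.from_euler("Y",q[1]+q[2])
    r=r3*R.from_euler("ZYZ",q[3:])
    return r1.apply([a,o,d])+r2.apply([0,0,L2])+r3.apply([e,0,L3])+r.apply([0,0,L6]),r.as_matrix()@M
D=[([-1.14790,.26468,1.60525,0,1.27371,-.03688],[.29926,-.60428,.23008]),([.016,-.428,2.309,-.756,.6,-.546],[.55776,-.10075,.32021]),([-.026,-.179,2.486,-1.31,.357,.08],[.54492,-.10670,.13198])]
def fit(D=D):
    f=lambda k:np.r_[np.concatenate([fk(q,k)[0]-p for q,p in D])*1000,(k-[0,.0,.2,.4,.4,0,.2])*.3]
    s=least_squares(f,[0,0,.2,.4,.4,0,.2]); return s.x,f(s.x)[:3*len(D)]
def ik(Rt,P,k,n=40):
    rng=np.random.default_rng(0); out=[]
    for _ in range(n):
        f=lambda q:np.r_[(fk(q,k)[0]-P)*10,(fk(q,k)[1]-Rt).ravel()]
        s=least_squares(f,rng.uniform(LO,HI),bounds=(LO,HI))
        if np.abs(s.fun).max()<.02 and not any(np.allclose(s.x,o,atol=.05) for o in out): out.append(s.x)
    return out
E
python3 - <<'E'
from kin import *
k,r=fit(); print(k.round(4),r.round(1)); np.save("k.npy",k)
def tcp(H,yaw,p,a,b):  # head centre -> TCP
    Rt=pose(yaw,p,1); return Rt,H+Rt[:,0]*(.0187-a)-Rt[:,2]*b*(-1)
for p,a,b in((20,.004,.006),(30,.006,.005),(40,.007,.005),(45,.008,.006)):
    print(p)
    for nm,H,yaw in(("lynch",LY+[0,0,.012],-25.6),("insert",b2w(0,-.066,.113),-29.4),("above",b2w(0,-.066,.17),-29.4)):
        Rt,P=tcp(H,yaw,p,a,b); print(nm,Rt[2,2].round(2),[o.round(2) for o in ik(Rt,P,k)])
E
```

```text
[-0.0018  0.025   0.2531  0.512   0.5681  0.0016  0.348 ] [ 0.1  0.1  0.1  0.  -0.1 -0.2  0.   0.   0. ]
20
lynch 0.94 [array([ 1.3 ,  0.11,  2.34, -1.22,  1.41,  0.88])]
insert 0.94 []
above 0.94 []
30
lynch 0.87 [array([ 1.24, -0.01,  2.33, -1.1 ,  1.3 ,  0.72])]
insert 0.87 []
above 0.87 []
40
lynch 0.77 [array([ 1.16, -0.1 ,  2.31, -0.96,  1.2 ,  0.53])]
insert 0.77 []
above 0.77 [array([-0.55, -0.36,  2.57,  0.43,  0.07, -2.03])]
45
lynch 0.71 [array([ 1.11, -0.14,  2.29, -0.88,  1.16,  0.43])]
insert 0.71 [array([-0.54, -0.22,  2.57,  2.15,  0.01,  2.55]), array([-0.55, -0.22,  2.56,  0.95,  0.03, -2.55]), array([-0.53, -0.22,  2.57,  4.45,  0.  ,  0.25]), array([-0.53, -0.22,  2.57,  4.3 ,  0.  ,  0.4 ]), array([-0.53, -0.22,  2.57,  4.18,  0.  ,  0.52]), array([-0.53, -0.22,  2.57,  4.11,  0.  ,  0.59]), array([-0.53, -0.22,  2.57,  4.35,  0.  ,  0.35])]
above 0.71 [array([-0.55, -0.35,  2.52,  0.14,  0.19, -1.73])]
```

```bash
cat >> kin.py <<'E'
K=np.load("k.npy")
def tcp(H,yaw,p,a=.010,b=.003):
    Rt=pose(yaw,p,1); return Rt,np.array(H)+Rt[:,0]*(.0187-a)+Rt[:,2]*b
E
python3 - <<'E'
from kin import *
for p in(50,53):
    print(p)
    for nm,H,yaw in(("lynch",LY+[0,0,.012],-25.6),("out",LY+[0,0,.03]-.09*RYV,-25.6),("insert",b2w(0,-.066,.113),-29.4),("above",b2w(0,-.066,.17),-29.4),("aboveyaw-25",b2w(0,-.066,.17),-25.4)):
        Rt,P=tcp(H,yaw,p); print(nm,P.round(3),[o.round(2) for o in ik(Rt,P,K)])
print("push"); 
for p in (90,65):
  for y in(.1,.05): Rt=pose(-29.4,p,1);P=b2w(.004,y,.082);print([o.round(2) for o in ik(Rt,P,K)], rel(Rt,P)[0])
s=monitor.read_state();print(s["q"].round(2),rel(pose(-29.4,75,1),b2w(0.004,.105,.2))[0])
E
```

```text
50
lynch [0.375 0.267 0.199] [array([ 1.06, -0.16,  2.27, -0.79,  1.13,  0.33])]
out [0.336 0.185 0.217] [array([ 1.05, -0.41,  2.41, -0.76,  1.2 ,  0.23])]
insert [ 0.473 -0.25   0.108] [array([-0.55, -0.22,  2.52,  0.15,  0.15, -1.74])]
above [ 0.473 -0.25   0.165] [array([-0.55, -0.33,  2.47,  0.07,  0.31, -1.66])]
aboveyaw-25 [ 0.473 -0.249  0.165] [array([-0.6 , -0.33,  2.47,  0.31,  0.33, -1.98])]
53
lynch [0.375 0.267 0.199] [array([ 1.03, -0.18,  2.26, -0.73,  1.11,  0.26])]
out [0.336 0.186 0.217] [array([ 1.  , -0.42,  2.39, -0.7 ,  1.18,  0.16])]
insert [ 0.473 -0.25   0.108] [array([-0.55, -0.21,  2.48,  0.09,  0.22, -1.68])]
above [ 0.473 -0.25   0.165] [array([-0.55, -0.31,  2.43,  0.05,  0.38, -1.65])]
aboveyaw-25 [ 0.473 -0.249  0.165] [array([-0.59, -0.31,  2.43,  0.23,  0.39, -1.9 ])]
push
[array([-0.23,  0.19,  1.99, -0.  ,  0.96, -1.29])] [ 3.780e-02  6.000e-03 -3.320e-02 -4.400e-03  8.007e-01  1.000e-04]
[array([-0.32,  0.17,  2.02, -0.  ,  0.96, -1.38])] [ 3.790e-02 -4.400e-02 -3.300e-02 -4.400e-03  8.007e-01  1.000e-04]
[array([-0.13, -0.02,  2.29, -0.34,  0.49, -0.92])] [ 0.0378  0.006  -0.0332 -0.0042  0.3644  0.0011]
[array([-0.25, -0.05,  2.32, -0.25,  0.46, -1.1 ])] [ 0.0379 -0.044  -0.033  -0.0042  0.3644  0.0011]
[-0.03 -0.18  2.49 -1.31  0.36  0.08] [-0.0444  0.0112  0.0515 -0.0043  0.5389  0.0007]
```

>>> jog_arm(rows=[[-0.03,0.011,0.03,0,0.0,0,0],[-0.044,0.011,0.052,0,0.13,0,0],[-0.044,0.011,0.052,0,0.27,0,0],[-0.044,0.011,0.052,0,0.4,0,0],[-0.044,0.011,0.052,0,0.53,0,0],[-0.044,0.011,0.052,0,0.67,0,0],[-0.044,0.011,0.052,0,0.8,0,0],[-0.02,0.011,0.027,0,0.8,0,0],[0.01,0.011,-0.005,0,0.8,0,0],[0.038,0.011,-0.033,0,0.8,0,0],[0.038,0.011,-0.033,0,0.8,0,0],[0.038,0.011,-0.033,0,0.8,0,0]])

```text
time: 4.4
tool_pos: [0.5538, -0.0991, 0.0825]
tcp_rot: [0.406, 1.532, -0.404]
wrist_force: [0.5, 0.3, 0.3]
width: 0.005
```

```bash
python3 - <<'E'
from kin import *
r,s=rel(pose(-29.4,90,1),b2w(.004,.0545,.082)); print(r,s["q"].round(2),s["tool_pos"],s["wrist_force"])
E
```

```text
[ 0.0005 -0.0505  0.     -0.0036  0.0001 -0.0012] [-0.22  0.19  1.99  0.    0.96 -1.28] [ 0.55377696 -0.09906945  0.08252627] [0.50123741 0.25347411 0.28774747]
```

>>> jog_arm(rows=[[0,-0.01,0,0,0,0,0],[0,-0.02,0,0,0,0,0],[0,-0.026,0,0,0,0,0],[0,-0.031,0,0,0,0,0],[0,-0.036,0,0,0,0,0],[0,-0.04,0,0,0,0,0],[0,-0.042,0,0,0,0,0],[0,-0.043,0,0,0,0,0],[0,-0.044,0,0,0,0,0],[0,-0.044,0,0,0,0,0]])

```text
time: 5.4
tool_pos: [0.5319, -0.1374, 0.0822]
tcp_rot: [0.406, 1.533, -0.404]
wrist_force: [3.0, 1.9, 1.4]
width: 0.002
```

>>> jog_arm(rows=[[0,-0.001,0,0,0,0,0],[0,-0.002,0,0,0,0,0],[0,-0.003,0,0,0,0,0],[0,-0.004,0,0,0,0,0],[0,-0.005,0,0,0,0,0],[0,-0.006,0,0,0,0,0],[0,-0.006,0,0,0,0,0]])

```text
time: 6.1
tool_pos: [0.5288, -0.1428, 0.0821]
tcp_rot: [0.406, 1.533, -0.404]
wrist_force: [2.3, 1.1, 0.8]
width: -0.001
```

>>> jog_arm(rows=[[0,-0.001,0,0,0,0,0],[0,-0.002,0,0,0,0,0],[0,-0.003,0,0,0,0,0],[0,-0.004,0,0,0,0,0],[0,-0.004,0,0,0,0,0]])

```text
time: 6.6
tool_pos: [0.5276, -0.145, 0.0822]
tcp_rot: [0.408, 1.532, -0.403]
wrist_force: [4.4, 6.2, -0.8]
width: -0.001
```

>>> jog_arm(rows=[[0,-0.002,0,0,0,0,0],[0,-0.004,0,0,0,0,0],[0,-0.004,0,0,0,0,0]])

```text
time: 6.9
tool_pos: [0.5276, -0.1451, 0.0823]
tcp_rot: [0.415, 1.529, -0.399]
wrist_force: [10.3, 15.5, -1.7]
width: -0.002
```

```bash
python3 - <<'E'
from kin import *
s=monitor.read_state(); d=s["tool_pos"]-BO; print("TCP bracket",d@BX,d@BYV,s["wrist_force"]@BYV,s["wrist_force"])
E
```

```text
TCP bracket 0.003946635505802875 0.052067379572607195 18.524424799311006 [10.29621509 15.46115775 -1.70822846]
```

>>> jog_arm(rows=[[0,0.01,0,0,0,0,0],[0,0.025,0,0,0,0,0],[-0.04,0.025,0,0,0,0,0],[-0.09,0.025,0,0,0,0,0],[-0.14,0.025,0,0,0,0,0],[-0.19,0.025,0,0,0,0,40],[-0.24,0.025,0,0,0,0,40],[-0.28,0.025,0,0,0,0,40],[-0.28,0.025,0,0,0,0,40]])

```text
time: 7.8
tool_pos: [0.5409, -0.1267, 0.3706]
tcp_rot: [0.413, 1.517, -0.4]
wrist_force: [0.3, 0.5, 0.7]
width: 0.399
```

```bash
python3 - <<'E'
from kin import *
im=[snap(n,n+"2") for n in("side","top")]
C=LY+[0,0,.012]; Rt,P=tcp(C,-25.6,52); W1=LY-.10*RX-.06*RYV; W1[2]=.36
for nm,p in(("W1",W1),("pre",P-.08*Rt[:,0]),("grasp",P)): print(nm,p.round(3),rel(Rt,p)[0],[o.round(2) for o in ik(Rt,p,K,15)])
print(monitor.read_state()["q"].round(2))
c=np.hstack([cv2.resize(i[y:y+75,x:x+100],(400,300),interpolation=cv2.INTER_CUBIC) for i,x,y in((im[0],270,160),(im[1],295,165))]); cv2.imwrite("pics/c3.png",c)
E
```

```text
W1 [0.252 0.259 0.36 ] [ 0.0045  0.1919 -0.4401 -0.0735 -0.6601  0.0144] [array([ 1.34, -0.41,  2.13, -0.65,  1.58,  0.26])]
pre [0.331 0.288 0.262] [ 0.1033  0.2549 -0.3864 -0.0735 -0.6601  0.0144] [array([ 1.16, -0.24,  2.19, -0.69,  1.29,  0.27])]
grasp [0.375 0.267 0.199] [ 0.1665  0.2579 -0.3374 -0.0735 -0.6601  0.0144] [array([ 1.04, -0.17,  2.27, -0.75,  1.12,  0.28])]
[-0.28 -0.03  1.69  0.01  1.48 -1.33]
```

View pics/c3.png

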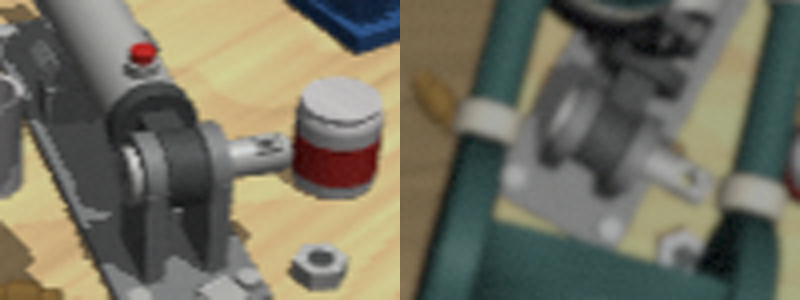

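Pin is home: head flush on the lug, shaft end and cross hole exposed at side ≈(336,197), top ≈(368,210). Now to the rack, and refine the lynch position meanwhile.

>>> jog_arm(rows=[[0,0.02,-0.045,0,-0.05,0,40],[0,0.04,-0.09,0,-0.12,0,40],[0,0.06,-0.135,0,-0.19,0,40],[0,0.08,-0.18,0,-0.26,0,40],[0,0.1,-0.225,-0.02,-0.33,0,40],[0,0.12,-0.27,-0.04,-0.4,0,40],[0,0.14,-0.315,-0.05,-0.47,0,40],[0,0.16,-0.36,-0.06,-0.54,0.01,40],[0,0.18,-0.405,-0.07,-0.61,0.014,40],[0.004,0.192,-0.44,-0.073,-0.66,0.014,40],[0.004,0.192,-0.44,-0.073,-0.66,0.014,40],[0.004,0.192,-0.44,-0.073,-0.66,0.014,40]])

```text
time: 9.1
tool_pos: [0.2486, 0.262, 0.3569]
tcp_rot: [0.191, 0.894, -0.41]
wrist_force: [-0.1, -0.1, -1.0]
width: 0.402
```

```bash
python3 - <<'E'
from kin import *
print("hole exp",b2w(0,-.066,.101),"px",proj("side",b2w(0,-.066,.101)),proj("top",b2w(0,-.066,.101)),"tri",tri(("side",336,197),("top",368,210)))
im=[snap(n,n+"3") for n in("side","top")]
for i,(n,x,y,w,h) in zip(im,(("side",195,245,40,60),("top",155,225,50,45))):
    m=cv2.inRange(cv2.cvtColor(i,cv2.COLOR_BGR2HSV),(15,110,80),(32,255,255))
    k=np.zeros_like(m);k[y:y+h,x:x+w]=255; ys,xs=np.nonzero(m&k); print(n,len(xs),xs.min(),xs.max(),ys.min(),ys.max(),xs.mean(),ys.mean())
C=LY+[0,0,.012]
for z in(-.048,-.012,0,.012,.053): print(z,proj("side",C+[0,0,z]).round(1),proj("top",C+[0,0,z]).round(1))
for n,s in(("side",im[0][220:310,170:250]),("top",im[1][210:300,130:210])): pass
a=cv2.resize(im[0][220:295,170:270],(400,300),interpolation=cv2.INTER_CUBIC);b=cv2.resize(im[1][205:280,120:220],(400,300),interpolation=cv2.INTER_CUBIC)
cv2.imwrite("pics/c4.png",np.hstack([a,b]))
Rt,P=tcp(C,-25.6,52);print(rel(Rt,P-.08*Rt[:,0])[0],rel(Rt,P)[0],monitor.read_state()["q"].round(2))
E
```

```text
hole exp [ 0.46620035 -0.24600011  0.101     ] px [336.47032086 196.71738178] [365.31989742 210.66039585] tri (array([ 0.47065304, -0.25380895,  0.09394865]), np.float64(0.004738762715459459))
side 190 208 233 257 296 212.60526315789474 278.7105263157895
top 33 174 181 241 248 177.72727272727272 244.0909090909091
-0.048 [214.9 294.9] [182.  244.8]
-0.012 [213.4 282.4] [179.1 244.5]
0 [212.9 278.2] [178.1 244.4]
0.012 [212.3 273.8] [177.  244.3]
0.053 [210.5 258.4] [173.3 243.9]
[ 0.1122  0.0605 -0.0125  0.0061  0.0015  0.0025] [ 0.1922  0.0607 -0.0126  0.0061  0.0015  0.0025] [ 1.34 -0.41  2.13 -0.65  1.58  0.26]
```

View pics/c4.png

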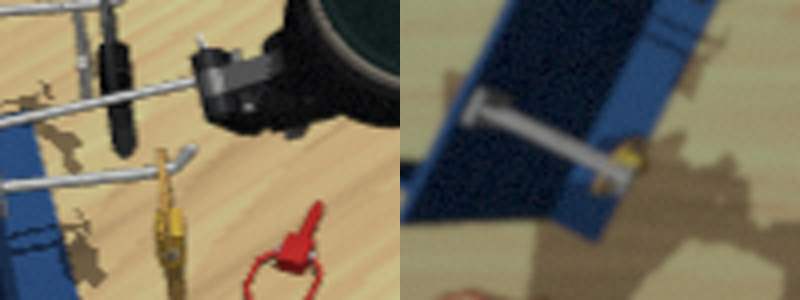

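>>> jog_arm(rows=[[0.03,0.015,-0.003,0.003,0.001,0.001,40],[0.06,0.03,-0.006,0.006,0.0015,0.0025,40],[0.085,0.045,-0.009,0.006,0.0015,0.0025,40],[0.112,0.06,-0.0125,0.006,0.0015,0.0025,40],[0.112,0.0605,-0.0125,0.006,0.0015,0.0025,40],[0.13,0.0605,-0.0125,0.006,0.0015,0.0025,40],[0.15,0.0605,-0.0125,0.006,0.0015,0.0025,40],[0.17,0.0605,-0.0125,0.006,0.0015,0.0025,40],[0.185,0.0605,-0.0125,0.006,0.0015,0.0025,40],[0.192,0.0605,-0.0125,0.006,0.0015,0.0025,40],[0.192,0.0605,-0.0125,0.006,0.0015,0.0025,40]])

```text
time: 10.3
tool_pos: [0.3752, 0.2647, 0.199]
tcp_rot: [0.203, 0.892, -0.419]
wrist_force: [0.0, 0.3, 0.3]
width: 0.401
```

```bash
python3 - <<'E'
from kin import *
C=LY+[0,0,.012];Rt,P=tcp(C,-25.6,52);r,s=rel(Rt,P);print(r,s["wrist_force"],s["q"].round(2))
im=[snap(n,n+"4") for n in("side","top")]
a=cv2.resize(im[0][220:295,170:270],(400,300),interpolation=cv2.INTER_CUBIC);b=cv2.resize(im[1][205:280,120:220],(400,300),interpolation=cv2.INTER_CUBIC)
cv2.imwrite("pics/c5.png",np.hstack([a,b]))
E
```

```text
[-0.0006  0.0017 -0.0008 -0.0014  0.0002  0.0027] [0.03281026 0.26803885 0.25880636] [ 1.04 -0.18  2.27 -0.75  1.12  0.28]
```

View pics/c5.png

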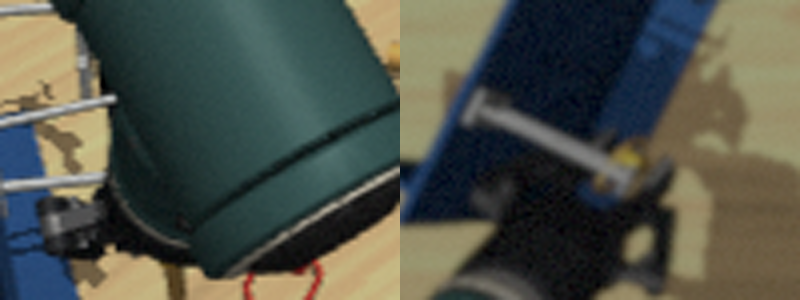

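Top view shows the yellow head and ring between the two fingers with no contact force. Close.

>>> jog_arm(rows=[[0,0,0,0,0,0,5],[0,0,0,0,0,0,5],[0,0,0,0,0,0,5],[0,0,0,0,0,0,5],[0,0,0,0,0,0,5],[0,0,0,0,0,0,5],[0,0,0,0,0,0,5]], force=45)

```text
time: 11.1
tool_pos: [0.3756, 0.2666, 0.2009]
tcp_rot: [0.205, 0.89, -0.415]
wrist_force: [0.0, 0.1, 5.3]
width: 0.146
```

```bash
python3 - <<'E'
from kin import *
s=monitor.read_state();R0=R.from_rotvec(s["tcp_rot"]).as_matrix();print("pitch",np.degrees(np.arcsin(-R0[2,0])),"yaw",np.degrees(np.arctan2(R0[1,0],R0[0,0])))
C=LY+[0,0,.012]; off=R0.T@(s["tool_pos"]-C); off[1]=0; print(off)
Rt=pose(-25.6,44,1); U=np.array([0,0,1])
for nm,Cn in(("lift",C+.003*RX+.0135*U),("out30",C+.003*RX+.0135*U-.03*RYV),("out100",C+.003*RX+.0135*U-.1*RYV),("up",C+.003*RX+.10*U-.12*RYV)):
    P=Cn+Rt@off; print(nm,rel(Rt,P)[0],[o.round(2) for o in ik(Rt,P,K,10)])
E
```

```text
pitch 51.930622561764395 yaw -25.501798866728283
[0.00753866 0.         0.00465049]
lift [-0.0095 -0.0002  0.0117 -0.002  -0.1384 -0.0009] [array([ 1.12, -0.15,  2.28, -0.89,  1.19,  0.42])]
out30 [-0.0095 -0.0302  0.0117 -0.002  -0.1384 -0.0009] [array([ 1.12, -0.22,  2.33, -0.88,  1.2 ,  0.41])]
out100 [-0.0096 -0.1002  0.0119 -0.002  -0.1384 -0.0009] [array([ 1.12, -0.39,  2.45, -0.87,  1.23,  0.36])]
up [-0.0777 -0.12    0.0652 -0.002  -0.1384 -0.0009] [array([ 1.12, -0.54,  2.37, -0.82,  1.39,  0.19])]
```

>>> jog_arm(rows=[[-0.002,0,0.003,0,-0.035,0,5],[-0.005,0,0.006,-0.001,-0.07,0,5],[-0.007,0,0.009,-0.001,-0.105,0,5],[-0.0095,0,0.0117,-0.002,-0.138,-0.001,5],[-0.0095,0,0.0117,-0.002,-0.138,-0.001,5],[-0.0095,0,0.0117,-0.002,-0.138,-0.001,5]])

```text
time: 11.7
tool_pos: [0.378, 0.265, 0.2146]
tcp_rot: [0.17, 0.757, -0.425]
wrist_force: [0.7, -0.4, -0.9]
width: 0.152
```

```bash
python3 - <<'E'
from kin import *
s=monitor.read_state();R0=R.from_rotvec(s["tcp_rot"]).as_matrix();print("pitch",np.degrees(np.arcsin(-R0[2,0])),s["tool_pos"],s["wrist_force"],s["width"])
im=[snap(n,n+"5") for n in("side","top")]
a=cv2.resize(im[0][220:295,170:270],(400,300),interpolation=cv2.INTER_CUBIC);b=cv2.resize(im[1][205:280,120:220],(400,300),interpolation=cv2.INTER_CUBIC)
cv2.imwrite("pics/c6.png",np.hstack([a,b]))
E
```

```text
pitch 44.11692773652544 [0.37803052 0.26498805 0.21457587] [ 0.65924729 -0.40291373 -0.92040824] 0.15201359073826198
```

View pics/c6.png

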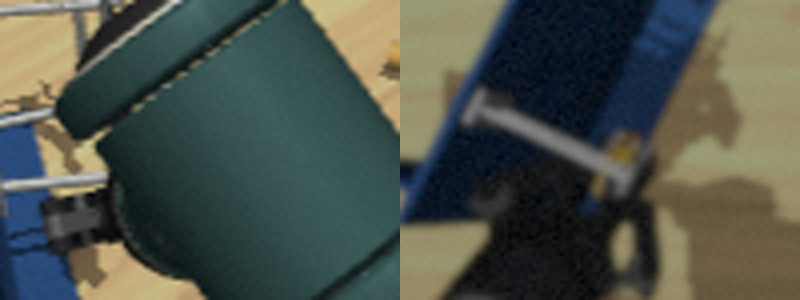

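Force −0.9 N: the lynch weight is on the gripper and it is free of the hook; the ring is still seen round the hook. Now slide out along the rack's −y.

>>> jog_arm(rows=[[0,-0.008,0,0,0,0,5],[0,-0.016,0,0,0,0,5],[0,-0.024,0,0,0,0,5],[0,-0.032,0,0,0,0,5],[0,-0.036,0,0,0,0,5]])

```text
time: 12.3
tool_pos: [0.3624, 0.2315, 0.2151]
tcp_rot: [0.172, 0.756, -0.425]
wrist_force: [-0.4, 1.0, -0.9]
width: 0.152
```

>>> jog_arm(rows=[[0,-0.015,0,0,0,0,5],[0,-0.03,0,0,0,0,5],[0,-0.05,0,0,0,0,5],[0,-0.075,0,0,0,0,5],[0,-0.1,0,0,0,0,5],[0,-0.1,0,0,0,0,5]])

```text
time: 12.9
tool_pos: [0.3178, 0.1388, 0.2142]
tcp_rot: [0.172, 0.757, -0.427]
wrist_force: [-0.4, -0.3, -1.1]
width: 0.148
```

```bash
python3 - <<'E'
from kin import *
s=monitor.read_state();print(s["tool_pos"],s["wrist_force"],s["width"],s["q"].round(2))
im=[snap(n,n+"6") for n in("side","top")]
print(proj("side",s["tool_pos"]),proj("top",s["tool_pos"]))
off=np.array([.0075,0,.0047]); Rt=pose(-25.6,52,1)
H=b2w(0,-.066,.125)
for nm,Rt,P in(("upp52",Rt,s["tool_pos"]+[0,0,.15]),("mid",pose(-28,52,1),np.array([.42,-.08,.37])),("above",pose(-29.4,52,1),b2w(0,-.066,.19)+pose(-29.4,52,1)@off)):
    print(nm,rel(Rt,P)[0],P.round(4),[o.round(2) for o in ik(Rt,P,K,10)])
u,v=proj("side",s["tool_pos"]).astype(int);a=cv2.resize(im[0][v-45:v+30,u-50:u+50],(400,300),interpolation=cv2.INTER_CUBIC)
u,v=proj("top",s["tool_pos"]).astype(int);b=cv2.resize(im[1][v-40:v+35,u-50:u+50],(400,300),interpolation=cv2.INTER_CUBIC)
cv2.imwrite("pics/c7.png",np.hstack([a,b]))
E
```

```text
[0.31783123 0.13877564 0.21419976] [-0.43444358 -0.25395286 -1.11400908] 0.14817596205261055 [ 1.12 -0.51  2.52 -0.85  1.27  0.32]
[277.35496956 255.19893503] [227.38899477 263.61200983]
upp52 [-0.1036 -0.0027  0.1069 -0.0011  0.1381 -0.0011] [0.3178 0.1388 0.3642] [array([ 0.98, -0.64,  2.25, -0.66,  1.45, -0.09])]
mid [ 0.0263 -0.1558  0.2411  0.0301  0.138  -0.0291] [ 0.42 -0.08  0.37] [array([-0.02, -0.72,  2.28, -0.34,  1.  , -1.  ])]
above [ 0.2409 -0.2864  0.1944  0.0483  0.138  -0.0455] [ 0.4734 -0.2501  0.187 ] [array([-0.55, -0.35,  2.42,  0.05,  0.41, -1.64])]
```

View pics/c7.png

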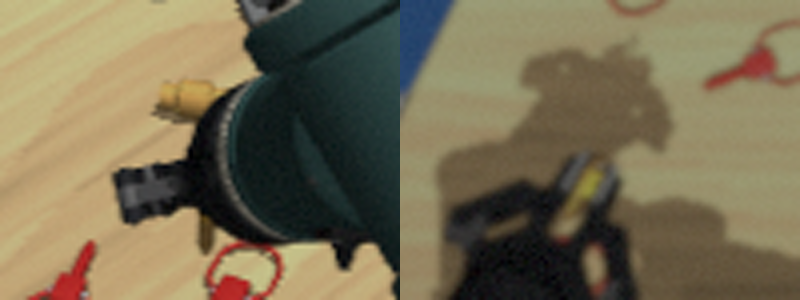

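Held firmly (yellow head between the pads in the top view, shank pointing down in the side view). Up and over to the bracket.

>>> jog_arm(rows=[[-0.03,0,0.031,0,0.03,0,5],[-0.062,0,0.063,0,0.07,0,5],[-0.095,-0.001,0.097,0,0.11,0,5],[-0.1,-0.015,0.115,0.002,0.138,-0.002,5],[-0.08,-0.04,0.138,0.005,0.138,-0.005,5],[-0.06,-0.065,0.16,0.01,0.138,-0.01,5],[-0.04,-0.09,0.185,0.016,0.138,-0.016,5],[-0.02,-0.115,0.21,0.022,0.138,-0.022,5],[0.0,-0.135,0.225,0.026,0.138,-0.026,5],[0.026,-0.156,0.241,0.03,0.138,-0.029,5],[0.055,-0.175,0.235,0.033,0.138,-0.032,5],[0.09,-0.195,0.225,0.036,0.138,-0.035,5],[0.125,-0.216,0.217,0.039,0.138,-0.038,5],[0.16,-0.238,0.21,0.042,0.138,-0.041,5],[0.195,-0.26,0.202,0.045,0.138,-0.043,5],[0.225,-0.278,0.197,0.048,0.138,-0.0455,5],[0.241,-0.286,0.194,0.048,0.138,-0.0455,5],[0.241,-0.286,0.194,0.048,0.138,-0.0455,5],[0.241,-0.286,0.194,0.048,0.138,-0.0455,5],[0.241,-0.286,0.194,0.048,0.138,-0.0455,5]])

```text
time: 15.0
tool_pos: [0.4742, -0.2496, 0.1878]
tcp_rot: [0.231, 0.886, -0.476]
wrist_force: [0.2, -0.7, -1.0]
width: 0.15
```

```bash
python3 - <<'E'
from kin import *
s=monitor.read_state();print(s["tool_pos"],s["wrist_force"],s["width"],s["q"].round(2))
off=np.array([.0075,0,.0047]); Rt=pose(-29.4,52,1); print(rel(Rt,b2w(0,-.066,.19)+Rt@off)[0])
im=[snap(n,n+"7") for n in("side","top")]
print("tip exp",proj("side",b2w(0,-.066,.142)),proj("top",b2w(0,-.066,.142)))
def z(i,u,v,w=60,h=45,s=6):
    c=cv2.resize(i[v-h//2:v-h//2+h,u-w//2:u-w//2+w],None,fx=s,fy=s,interpolation=cv2.INTER_CUBIC)
    for k in range(0,w,10): cv2.putText(c,str(u-w//2+k),(k*s,10),0,.35,(0,0,255),1)
    for k in range(0,h,10): cv2.putText(c,str(v-h//2+k),(0,k*s+10),0,.35,(255,0,0),1)
    return c
cv2.imwrite("pics/c8.png",np.hstack([z(im[0],333,185),z(im[1],365,207)]))
E
```

```text
[ 0.47415698 -0.24956197  0.18781058] [ 0.24771235 -0.69900833 -1.01399855] 0.1502087036906002 [-0.54 -0.35  2.42  0.05  0.41 -1.64]
[ 0.0004 -0.0008 -0.0008  0.0013  0.0013 -0.0002]
tip exp [337.54719003 184.75225507] [368.33875059 209.1724033 ]
```

View pics/c8.png

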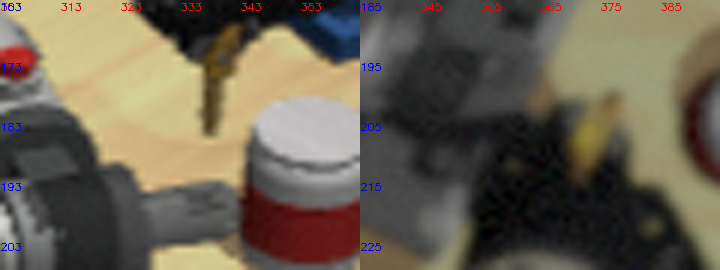

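Side view: shank tip at ≈(338.0,185.2), expected (337.5,184.8), shank upright. I'll measure the hole numerically in the earlier unobstructed pictures.

```bash
python3 - <<'E'
from kin import *
for n,u,v in(("side",336,197),("top",367,210)):
    g=cv2.cvtColor(cv2.imread(f"pics/{n}2.png"),cv2.COLOR_BGR2GRAY); print(n,u-9,v-6); print(g[v-6:v+7,u-9:u+10])
s=cv2.imread("pics/side7.png"); print("now side gray 326,187"); print(cv2.cvtColor(s,cv2.COLOR_BGR2GRAY)[188:206,324:346])
for y in(-.07,-.066,-.062): print(y,proj("side",b2w(0,y,.101)),proj("top",b2w(0,y,.101)))
print("end top",proj("side",b2w(0,-.084,.101)),proj("top",b2w(0,-.084,.101)))
E
```

```text
side 327 191
[[181 181 183 181 180 178 177 179 179 178 180 181 182 185 187 173 120  56
   70]
 [185 183 181 179 179 180 179 179 179 179 181 181 185 188 188 173 117  49
   65]
 [183 181 180 178 180 179 178 178 177 173 173 163 150 172 180 169 115  46
   67]
 [179 170 153 152 159 147 136 158 168 155 159 148 146 177 171 143  82  31
   47]
 [155 167 172 172 177 170 150 128  94  78  86 132 160 159 180 149  80  23
   32]
 [172 187 191 192 195 198 184 139 113  89 102 143 162 157 176 136  45  25
   28]
 [178 207 211 211 212 212 203 173 145 131 113  92  86 119 162 138  69  25
   33]
 [170 209 206 197 192 184 163 120  94 110 122 134 150 154 146 123  63  25
   23]
 [142 166 172 167 163 160 158 153 153 149 143 137 134 130 125 105  53  19
   26]
 [125 142 150 148 145 140 136 133 129 125 123 119 113 106  99  85  35  21
   26]
 [116 124 132 126 124 119 114 112 109 102  94  86  83  77  76  72  35  24
   33]
 [106 108 106 102  98  92  85  79  73  74  73  73  67  73  96  95  44  24
   28]
 [ 99  93  81  77  78  77  79  77  89 115 135 130 112 111 114 100  63  41
   30]]
top 358 204
[[156 154 149 142 136
[... 2281 characters left out ...]
  82  90  87  86  84  83  82  79  77  77  74  75  78  79
   72  38  29  29]
 [ 67  67  67  72  77  81  81  78  76  74  74  72  72  73  71  68  75  95
   95  42  29  29]
 [ 64  66  65  67  69  76  75  75  79  79  79  87 115 136 131 115 114 113
  101  64  39  30]
 [ 61  62  61  63  96 125 136 169 192 195 195 194 195 194 197 173 117 115
  105  80  66  56]
 [ 59  59  60  74 138 190 192 194 196 195 194 194 198 197 197 196 173 121
  119 100  70  75]]
-0.07 [337.7760924  196.50628582] [366.54289916 211.33270448]
-0.066 [336.47032086 196.71738178] [365.31989742 210.66039585]
-0.062 [335.16288666 196.92874654] [364.09732871 209.98832527]
end top [342.33324502 195.76955928] [370.82681872 213.68766112]
```

```bash
python3 - <<'E'
from kin import *
print(tri(("side",336.1,195.6),("top",367.5,208.7)))
S=8;out=[]
for n,u0,v0 in(("side",300,172),("top",330,190)):
    im=cv2.imread(f"pics/{n}2.png"); c=cv2.resize(im[v0:v0+44,u0:u0+50],None,fx=S,fy=S,interpolation=cv2.INTER_CUBIC)
    for X,col in((b2w(0,-.066,.101),(0,0,255)),(b2w(0,-.084,.09),(0,255,0)),(b2w(0,-.084,.104),(0,255,0)),(b2w(0,-.032,.12),(255,0,0)),(b2w(0,.032,.12),(255,0,0)),(b2w(0,.04,.09),(255,0,255))):
        p=(proj(n,X)-[u0,v0]+.5)*S; cv2.drawMarker(c,tuple(p.astype(int).tolist()),col,cv2.MARKER_CROSS,10,1)
    for k in range(0,50,10): cv2.putText(c,str(u0+k),(k*S,350),0,.35,(0,0,0),1); cv2.putText(c,str(v0+k),(0,k*S+6),0,.35,(0,0,0),1) if k<44 else 0
    out.append(c)
cv2.imwrite("pics/c9.png",np.hstack(out))
E
```

```text
(array([ 0.47243294, -0.25274714,  0.09855412]), np.float64(0.0007496931715317855))
```

View pics/c9.png

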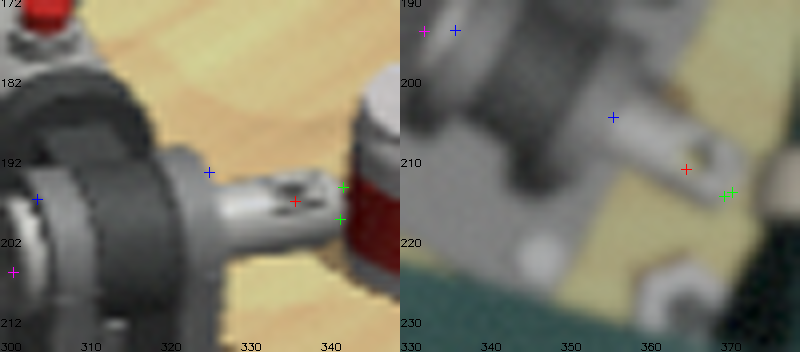

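The overlay shows my bracket origin was off along x: the hole is seen at side (336.0,195.4) and top (367.2,208.8), which triangulate with 0.7 mm skew at z≈0.099 (must be 0.101). I'll use that.

```bash
python3 - <<'E'
from kin import *
a=onz("side",336.0,195.4,.101);b=onz("top",367.2,208.8,.101);h=(a+b)/2;print(a,b,h)
nBO=h+.066*BYV;nBO[2]=0;print("BO",nBO.round(4))
t=open("h.py").read().replace("BO=np.array([.4986,-.1885,0])",f"BO=np.array([{nBO[0]:.4f},{nBO[1]:.4f},0])");open("h.py","w").write(t)
off=np.array([.0075,0,.0047]);Rt=pose(-29.4,52,1)
for z in(.19,.160,.113): P=nBO-.066*BYV+[0,0,z]+Rt@off;print(z,P.round(4),rel(Rt,P)[0],[o.round(2) for o in ik(Rt,P,K,10)])
print("down 10mm in tool axes",(Rt.T@[0,0,-.01]).round(4), "bx",(Rt.T@BX*.01).round(4))
E
```

```text
[ 0.47141722 -0.25019823  0.101     ] [ 0.47159503 -0.2515859   0.101     ] [ 0.47150613 -0.25089206  0.101     ]
BO [ 0.5039 -0.1934  0.    ]
0.19 [ 0.4788 -0.255   0.187 ] [ 0.0051 -0.0027  0.0045  0.0016  0.0024 -0.0005] [array([-0.55, -0.33,  2.41,  0.06,  0.4 , -1.65])]
0.16 [ 0.4788 -0.255   0.157 ] [ 0.0287 -0.0027 -0.014   0.0016  0.0024 -0.0005] [array([-0.55, -0.29,  2.44,  0.07,  0.33, -1.67])]
0.113 [ 0.4788 -0.255   0.11  ] [ 0.0657 -0.0026 -0.0431  0.0016  0.0024 -0.0005] [array([-0.55, -0.2 ,  2.48,  0.11,  0.2 , -1.71])]
down 10mm in tool axes [ 0.0079  0.     -0.0062] bx [0.0062 0.     0.0079]
```

>>> jog_arm(rows=[[0.005,-0.0027,0.0045,0.0016,0.0024,-0.0005,5],[0.013,-0.0027,-0.002,0.0016,0.0024,-0.0005,5],[0.021,-0.0027,-0.008,0.0016,0.0024,-0.0005,5],[0.0287,-0.0027,-0.014,0.0016,0.0024,-0.0005,5],[0.0287,-0.0027,-0.014,0.0016,0.0024,-0.0005,5],[0.0287,-0.0027,-0.014,0.0016,0.0024,-0.0005,5]])

```text
time: 15.7
tool_pos: [0.4781, -0.2546, 0.1557]
tcp_rot: [0.233, 0.889, -0.477]
wrist_force: [-0.6, -0.3, -1.9]
width: 0.154
```

```bash
python3 - <<'E'
from kin import *
s=monitor.read_state();off=np.array([.0075,0,.0047]);Rt=pose(-29.4,52,1)
print(s["wrist_force"],[rel(Rt,b2w(0,-.066,z)+Rt@off)[0] for z in(.16,.15,.145)],proj("side",b2w(0,-.066,.112)))
im=snap("side","side8");g=cv2.cvtColor(im,cv2.COLOR_BGR2HSV)
print("brass px",[(v,[u for u in range(328,348) if 12<g[v,u,0]<32 and g[v,u,1]>100 and g[v,u,2]<190]) for v in range(176,200)])
E
```

```text
[-0.60735464 -0.30785898 -1.9114255 ] [array([-0.0006, -0.    ,  0.0013, -0.0002, -0.002 , -0.0001]), array([ 0.0073, -0.    , -0.0048, -0.0002, -0.002 , -0.0001]), array([ 0.0113, -0.    , -0.0079, -0.0002, -0.002 , -0.0001])] [336.4156868 192.1308779]
brass px [(176, [339, 340, 341, 342]), (177, [338, 339, 340, 341, 342]), (178, [338, 339, 340, 341]), (179, [337, 338, 339, 340, 341]), (180, [337, 338, 339, 340]), (181, [335, 336, 337, 338, 340, 341]), (182, [335, 336, 337, 338, 339, 340, 341]), (183, [336, 337, 338, 339, 340, 341]), (184, [336, 337, 338, 339]), (185, [336, 337, 338]), (186, [336, 337, 338, 339]), (187, [335, 336, 337, 338, 339]), (188, [335, 336, 337, 338, 339]), (189, [335, 336, 337, 338, 339]), (190, [335, 336, 337, 338, 339]), (191, [335, 336, 337, 338]), (192, [336, 337]), (193, [336, 343]), (194, [343]), (195, []), (196, []), (197, []), (198, []), (199, [])]
```

>>> jog_arm(rows=[[0.0024,0,-0.0012,0,0,0,5],[0.0048,0,-0.003,0,0,0,5],[0.0071,0,-0.005,0,0,0,5],[0.0087,0,-0.006,0,0,0,5],[0.0103,0,-0.0073,0,0,0,5],[0.0119,0,-0.0085,0,0,0,5],[0.0119,0,-0.0085,0,0,0,5]])

```text
time: 16.45
tool_pos: [0.4793, -0.2554, 0.142]
tcp_rot: [0.233, 0.887, -0.477]
wrist_force: [1.0, 0.0, -0.9]
width: 0.147
```

>>> jog_arm(rows=[[0.0016,0,-0.0012,0,0,0,5],[0.0032,0,-0.0025,0,0,0,5],[0.0047,0,-0.0037,0,0,0,5],[0.0063,0,-0.005,0,0,0,5],[0.0063,0,-0.005,0,0,0,5]])

```text
time: 16.95
tool_pos: [0.4801, -0.2558, 0.1347]
tcp_rot: [0.232, 0.885, -0.477]
wrist_force: [4.3, -1.8, -2.3]
width: 0.15
```

Tip is about 10 mm in; a 4.6 N side force along +bracket x says the hole lies a little further that way. Yield 1.2 mm and go on.

>>> jog_arm(rows=[[0.0007,0,0.0009,0,0,0,5],[0.0009,0,0.0012,0,0,0,5],[0.0023,0,0.0,0,0,0,5],[0.0038,0,-0.0012,0,0,0,5],[0.0054,0,-0.0025,0,0,0,5],[0.0054,0,-0.0025,0,0,0,5]])

```text
time: 17.55
tool_pos: [0.4807, -0.2561, 0.128]
tcp_rot: [0.233, 0.887, -0.477]
wrist_force: [-0.1, 0.5, -1.1]
width: 0.153
```

>>> jog_arm(rows=[[0.0016,0,-0.0012,0,0,0,5],[0.0032,0,-0.0025,0,0,0,5],[0.0047,0,-0.0037,0,0,0,5],[0.0063,0,-0.005,0,0,0,5],[0.0079,0,-0.0062,0,0,0,5],[0.0095,0,-0.0074,0,0,0,5],[0.0095,0,-0.0074,0,0,0,5]])

```text
time: 18.25
tool_pos: [0.4807, -0.2561, 0.1156]
tcp_rot: [0.233, 0.887, -0.477]
wrist_force: [0.3, -0.5, -1.0]
width: 0.15
```

>>> jog_arm(rows=[[0.0008,0,-0.0006,0,0,0,5],[0.0016,0,-0.0012,0,0,0,5],[0.0024,0,-0.0018,0,0,0,5],[0.0032,0,-0.0025,0,0,0,5],[0.004,0,-0.0031,0,0,0,5],[0.0048,0,-0.0038,0,0,0,5],[0.0048,0,-0.0038,0,0,0,5]])

```text
time: 18.95
tool_pos: [0.4813, -0.2565, 0.1105]
tcp_rot: [0.232, 0.885, -0.478]
wrist_force: [-0.6, 0.5, 1.9]
width: 0.15
```

>>> jog_arm(rows=[[0.0008,0,-0.0006,0,0,0,5],[0.0016,0,-0.0012,0,0,0,5],[0.002,0,-0.0016,0,0,0,5],[0.002,0,-0.0016,0,0,0,5]])

```text
time: 19.35
tool_pos: [0.4827, -0.2574, 0.1104]
tcp_rot: [0.231, 0.881, -0.478]
wrist_force: [-7.7, 4.7, 14.2]
width: 0.151
```

Seated: TCP stopped at z = 0.1104 with 14 N (expected seat 0.110). Ease off, open a little and back out along the tool axis.

>>> jog_arm(rows=[[-0.001,0,0.0008,0,0,0,15],[-0.001,0,0.0008,0,0,0,30],[-0.001,0,0.0008,0,0,0,30],[-0.001,0,0.0008,0,0,0,30],[-0.001,0,0.0008,0,0,0,30]])

```text
time: 19.85
tool_pos: [0.4826, -0.2573, 0.1114]
tcp_rot: [0.231, 0.881, -0.478]
wrist_force: [-0.3, 0.5, 0.0]
width: 0.301
```

```bash
python3 - <<'E'
from kin import *
s=monitor.read_state();print(s["tool_pos"],s["wrist_force"],s["width"],s["q"].round(2))
Rt=R.from_rotvec(s["tcp_rot"]).as_matrix(); P=s["tool_pos"]-.11*Rt[:,0]; print([o.round(2) for o in ik(Rt,P,K,10)])
im=snap("top","top9");g=cv2.cvtColor(im,cv2.COLOR_BGR2HSV);m=cv2.inRange(g,(15,100,80),(32,255,255));m[:195]=0;m[225:]=0;m[:,:355]=0;m[:,376:]=0;ys,xs=np.nonzero(m);print(list(zip(xs.tolist(),ys.tolist())))
for z in(.125,.164): print(proj("top",b2w(0,-.066,z)),proj("side",b2w(0,-.066,z)))
E
```

```text
[ 0.48264009 -0.257342    0.1113885 ] [-0.29669486  0.51208033  0.03475352] 0.3014421077160669 [-0.55 -0.19  2.47  0.12  0.19 -1.71]
[array([-0.56, -0.53,  2.5 ,  0.06,  0.5 , -1.66])]
[(372, 202), (373, 202), (374, 202), (371, 203), (372, 203), (373, 203), (374, 203), (368, 204), (369, 204), (370, 204), (371, 204), (372, 204), (373, 204), (367, 205), (368, 205), (369, 205), (370, 205), (371, 205), (372, 205), (373, 205), (367, 206), (368, 206), (369, 206), (370, 206), (371, 206), (372, 206), (373, 206), (366, 207), (367, 207), (368, 207), (369, 207), (370, 207), (371, 207), (372, 207), (366, 208), (367, 208), (368, 208), (369, 208), (370, 208), (371, 208), (366, 209), (367, 209), (368, 209), (369, 209), (370, 209), (366, 210), (367, 210), (368, 210), (369, 210), (370, 210), (366, 211), (367, 211), (368, 211), (369, 211), (367, 212), (368, 212)]
[368.73781086 207.93910915] [336.75270464 188.35573218]
[371.77212674 206.40970451] [337.78795869 176.75920985]
```

Released (0 N). Back out slowly along −tool x.

>>> jog_arm(rows=[[-0.01,0,0,0,0,0,30],[-0.022,0,0,0,0,0,30],[-0.036,0,0,0,0,0,30],[-0.055,0,0,0,0,0,30],[-0.08,0,0,0,0,0,30],[-0.11,0,0,0,0,0,0],[-0.14,0,0,0,0,0,0],[-0.14,0,0,0,0,0,0]])

```text
time: 20.7
tool_pos: [0.4078, -0.2152, 0.2261]
tcp_rot: [0.229, 0.873, -0.479]
wrist_force: [0.9, 0.1, 0.6]
width: -0.004
```

```bash
python3 - <<'E'
from kin import *
s=monitor.read_state();print(s["tool_pos"],s["wrist_force"],s["width"],s["q"].round(2))
ims=[snap(n,n+"10") for n in("side","top")]
for n,im,(u,v) in zip(("side","top"),ims,((337,185),(369,208))):
    g=cv2.cvtColor(im,cv2.COLOR_BGR2HSV);m=cv2.inRange(g,(15,110,80),(32,255,255) if n=="side" else (30,255,255));k=np.zeros_like(m);k[v-18:v+18,u-14:u+14]=255;m&=k
    print(n); [print(v-18+i,"".join("#" if x else "." for x in r)) for i,r in enumerate(m[v-18:v+18,u-14:u+14])] if n=="side" else 0
    ys,xs=np.nonzero(m);print(len(xs),xs.mean() if len(xs) else 0,ys.mean() if len(xs) else 0)
for z in(.101,.125,.164): print(z,proj("top",b2w(0,-.066,z)),proj("side",b2w(0,-.066,z)))
# ring push: tool down? target candidates
for p in(52,70,90):
    for y in(-.03,-.10):
        Rt=pose(-29.4,p,1);P=b2w(.0,y,.15);print(p,y,rel(Rt,P)[0],[o.round(2) for o in ik(Rt,P,K,8)])
E
```

```text
[ 0.40782363 -0.21521891  0.22611545] [0.94139816 0.12708726 0.59625552] -0.004181823854291552 [-0.56 -0.62  2.5   0.05  0.59 -1.65]
side
167 ............................
168 ............................
169 ............................
170 ............................
171 ............................
172 ............................
173 ............................
174 ............................
175 ............###.............
176 ............###.............
177 ..............##............
178 ...........#...#............
179 ...........#...##...........
180 ...........#....#...........
181 ...........#....#...........
182 ...........#....##..........
183 ...........#....#...........
184 ...........#....##..........
185 ...........#....##..........
186 ..........####..##..........
187 ..........########..........
188 ..........########..........
189 ..........#.######..........
190 ..........#.######..........
191 ..........#..####...........
192 ..........#..####...........
193 ..........#..#......#.......
194 ............#...............
195 ............####............
196 .
[... 530 characters left out ...]
-0.0002  0.0087  0.0004] [array([-0.44, -0.29,  2.45, -0.15,  0.32, -1.37])]
52 -0.1 [ 0.1023 -0.0338  0.0128 -0.0002  0.0087  0.0004] [array([-0.66, -0.3 ,  2.46,  0.27,  0.33, -1.95])]
70 -0.03 [ 1.023e-01  3.620e-02  1.270e-02 -3.000e-04  3.229e-01  4.000e-04] [array([-0.46, -0.15,  2.23, -0.03,  0.7 , -1.49])]
70 -0.1 [ 1.023e-01 -3.380e-02  1.280e-02 -3.000e-04  3.229e-01  4.000e-04] [array([-0.62, -0.15,  2.24,  0.06,  0.71, -1.72])]
90 -0.03 [ 1.023e-01  3.620e-02  1.270e-02 -4.000e-04  6.720e-01  3.000e-04] [array([-0.47,  0.07,  1.99, -0.  ,  1.09, -1.53])]
90 -0.1 [ 1.023e-01 -3.380e-02  1.280e-02 -4.000e-04  6.720e-01  3.000e-04] [array([-0.6 ,  0.07,  1.99, -0.  ,  1.09, -1.66])]
```

Side mask shows the ring upright (top at v≈175.5, expected 176) and the head bottom at v≈196 on the flat (195.3 expected): seated and ring open. Now get the push poses.

```bash
python3 - <<'E'
from kin import *
Rt=pose(-29.4,75,1)
for nm,X in(("hi",(.003,-.034,.225)),("lo",(.003,-.034,.148)),("end",(.003,-.092,.146))): P=b2w(*X);print(nm,P.round(4),rel(Rt,P)[0],[o.round(2) for o in ik(Rt,P,K,8)])
print((Rt.T@[0,0,-.077]).round(4),(Rt.T@[0,0,-.001]).round(5))
E
```

```text
hi [ 0.4898 -0.2245  0.225 ] [ 4.540e-02  3.220e-02  6.180e-02 -3.000e-04  4.102e-01  4.000e-04] [array([-0.47, -0.16,  2.08, -0.01,  0.96, -1.52])]
lo [ 0.4898 -0.2245  0.148 ] [ 1.057e-01  3.220e-02  1.380e-02 -3.000e-04  4.102e-01  4.000e-04] [array([-0.47, -0.09,  2.17, -0.02,  0.8 , -1.52])]
end [ 0.4614 -0.275   0.146 ] [ 1.073e-01 -2.580e-02  1.260e-02 -3.000e-04  4.102e-01  4.000e-04] [array([-0.6 , -0.09,  2.17,  0.03,  0.8 , -1.67])]
[ 0.0744  0.     -0.0199] [ 0.00097  0.      -0.00026]
```

>>> jog_arm(rows=[[0.0,0.016,0.03,0,0.1,0,0],[0.02,0.032,0.05,0,0.2,0,0],[0.04,0.032,0.062,0,0.32,0,0],[0.045,0.032,0.062,0,0.41,0,0],[0.045,0.032,0.062,0,0.41,0,0],[0.065,0.032,0.046,0,0.41,0,0],[0.085,0.032,0.03,0,0.41,0,0],[0.1057,0.0322,0.0138,0,0.41,0,0],[0.1057,0.0322,0.0138,0,0.41,0,0],[0.1057,0.0322,0.0138,0,0.41,0,0]])

```text
time: 21.8
tool_pos: [0.4884, -0.2238, 0.1466]
tcp_rot: [0.336, 1.28, -0.437]
wrist_force: [0.2, -0.2, 0.4]
width: -0.001
```

```bash
python3 - <<'E'
from kin import *
s=monitor.read_state();d=s["tool_pos"]-BO;print(d@BX,d@BYV,d[2],s["wrist_force"])
print(rel(pose(-29.4,75,1),b2w(.003,-.034,.148))[0])
E
```

```text
0.0014513193688169023 -0.03408780430755679 0.14655956818889018 [ 0.15124703 -0.22147806  0.42621183]
[-0.001   0.0001  0.0019 -0.0004 -0.0021  0.0004]
```

>>> jog_arm(rows=[[0,-0.008,0,0,0,0,0],[0,-0.016,0,0,0,0,0],[0,-0.022,0,0,0,0,0],[0,-0.027,0,0,0,0,0],[0,-0.032,0,0,0,0,0],[0,-0.037,0,0,0,0,0],[0,-0.042,0,0,0,0,0],[0,-0.047,0,0,0,0,0],[0,-0.052,0,0,0,0,0],[0,-0.056,0,0,0,0,0],[0,-0.056,0,0,0,0,0],[0,-0.056,0,0,0,0,0]])

```text
time: 23.0
tool_pos: [0.4609, -0.2727, 0.1466]
tcp_rot: [0.336, 1.28, -0.438]
wrist_force: [-0.1, -0.3, 1.2]
width: 0.002
```

```bash
python3 - <<'E'
from kin import *
s=monitor.read_state();d=s["tool_pos"]-BO;print(d@BX,d@BYV,d[2],s["wrist_force"])
im=snap("side","side11");v,u=190,337
g=cv2.cvtColor(im,cv2.COLOR_BGR2HSV);m=cv2.inRange(g,(15,110,80),(32,255,255))
[print(v-20+i,"".join("#" if x else "." for x in r)) for i,r in enumerate(m[v-20:v+30,u-18:u+26])]
hh=np.array([0,0,.113])
for f in(0,.8,1.57,2.5,3.14): print(f,proj("side",b2w(0,-.066-.051*np.sin(f),.113+.051*np.cos(f))))
E
```

```text
0.001433990896104738 -0.0902050744373044 0.14658869705194785 [-0.09526913 -0.28496986  1.19761771]
170 ............................................
171 ............................................
172 ............................................
173 ............................................
174 ............................................
175 ............................................
176 ............................................
177 ............................................
178 ............................................
179 ............................................
180 ............................................
181 ............................................
182 ............................................
183 ............................................
184 ............................................
185 ............................................
186 ............................................
187 ...............#####........................
188 ...............######.......................
189 ...............#######......................
190 ................#
[... 906 characters left out ...]
...
209 ............................................
210 ............................................
211 ............................................
212 ............................................
213 ............................................
214 ............................................
215 ............................................
216 ............................................
217 ............................................
218 ............................................
219 ............................................
0 [337.78795869 176.75920985]
0.8 [349.4538195 179.5442274]
1.57 [352.98583982 189.19526292]
2.5 [345.16571431 201.82656603]
3.14 [335.18135142 206.24415184]
```

The ring has left the finger and is well past over-centre (its end at ≈(348,199)). Retreat and see whether it snaps fully.

>>> jog_arm(rows=[[-0.01,0.01,0,0,0,0,0],[-0.04,0.02,0,0,0,0,0],[-0.08,0.03,0,0,0,0,0],[-0.12,0.03,0,0,0,0,0],[-0.12,0.03,0,0,0,0,0]])

```text
time: 23.55
tool_pos: [0.4521, -0.2318, 0.2711]
tcp_rot: [0.332, 1.268, -0.438]
wrist_force: [0.5, -0.4, 0.2]
width: 0.0
```

```bash
python3 - <<'E'
from kin import *
im=snap("side","side12");v,u=190,337;t=snap("top","top12")
g=cv2.cvtColor(im,cv2.COLOR_BGR2HSV);m=cv2.inRange(g,(15,110,60),(32,255,255))
[print(v-8+i,"".join("#" if x else "." for x in r)) for i,r in enumerate(m[v-8:v+26,u-18:u+26])]
a=cv2.resize(im[170:220,305:371],None,fx=6,fy=6,interpolation=cv2.INTER_CUBIC);b=cv2.resize(t[185:235,335:401],None,fx=6,fy=6,interpolation=cv2.INTER_CUBIC);cv2.imwrite("pics/c10.png",np.hstack([a,b]))
E
```

```text
182 ............................................
183 ............................................
184 ............................................
185 ............................................
186 ..................#.........................
187 ..............######........................
188 ...............######.......................
189 ...............#######......................
190 ...............#######......................
191 ..............########......................
192 ..............#######.......................
193 ..............####..........................
194 ...............#####........................
195 ................####........................
196 ................####........................
197 ...................##.......................
198 ....................#.......................
199 ....................#.......................
200 ............................................
201 ....................#.......................
202 ....................#.......................
203 ....................#.......................
204 ...............##...#.......................
205 ................#..#........................
206 ................####........................
207 .................##.........................
208 ............................................
209 ............................................
210 ............................................
211 ............................................
212 ............................................
213 ............................................
214 ............................................
215 ............................................
```

>>> jog_arm(rows=[[-0.04,0,0,0,0,0,0],[-0.08,0,0,0,0,0,0],[-0.1,0,0,0,0,0,0],[-0.1,0,0,0,0,0,0],[-0.1,0,0,0,0,0,0],[-0.1,0,0,0,0,0,0]])

```text
time: 24.25
tool_pos: [0.4264, -0.2176, 0.3586]
tcp_rot: [0.336, 1.281, -0.437]
wrist_force: [-0.5, -0.0, -0.2]
width: -0.0
```

```bash
python3 - <<'E'
from kin import *
im=snap("side","side13");t=snap("top","top13")
a=cv2.resize(im[170:220,285:351],None,fx=6,fy=6,interpolation=cv2.INTER_CUBIC);b=cv2.resize(t[185:235,335:401],None,fx=6,fy=6,interpolation=cv2.INTER_CUBIC);cv2.imwrite("pics/c11.png",np.hstack([a,b]))
s0=cv2.imread("pics/side0.png").astype(int); print("rack region diff",np.abs(s0-im)[150:245,140:215].mean())
E
```

```text
rack region diff 6.70587134502924
```

View pics/c11.png

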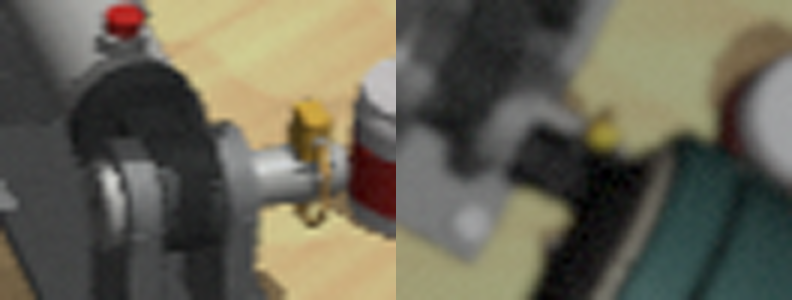

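Side view: head sits on the flat at ≈(337,190), the ring hangs closed round the shaft with its end at ≈(337,206), and the pin head is flush on its lug. Quick check that the rack and bench neighbours have not moved, then hand in.

```bash
python3 - <<'E'
from kin import *
a=cv2.imread("pics/side0.png");b=cv2.imread("pics/side13.png")
d=(cv2.absdiff(a,b).max(2)>70).astype(np.uint8);d[:,355:]=0;n,l,s,c=cv2.connectedComponentsWithStats(d)
print([(s[i].tolist()) for i in range(1,n) if s[i,4]>12])
blk=lambda i:(lambda m:(m.sum(),np.argwhere(m).mean(0).round(1)))((cv2.cvtColor(i,cv2.COLOR_BGR2GRAY)[210:262,192:206]<45)); print(blk(a),blk(b))
finish_job(); print(monitor.read_state()["time"])
E
```

```text
[[349, 16, 6, 39, 126], [330, 54, 25, 49, 558], [345, 106, 10, 13, 54], [332, 188, 8, 11, 45], [292, 198, 11, 9, 61], [333, 201, 6, 7, 20], [263, 208, 27, 22, 366], [324, 210, 31, 122, 1498], [283, 224, 9, 6, 36], [283, 239, 26, 9, 124], [231, 241, 18, 31, 206], [270, 246, 19, 25, 168], [231, 270, 20, 30, 184], [266, 273, 23, 32, 248], [288, 273, 6, 13, 23], [209, 275, 7, 22, 100], [301, 316, 12, 22, 161], [198, 322, 7, 9, 41], [246, 342, 109, 65, 4209], [211, 371, 17, 36, 287], [183, 400, 30, 20, 180]]
(np.int64(149), array([32.8,  6.9])) (np.int64(144), array([33.2,  6.9]))
the job is handed in; nothing more can be done
the job is handed in; nothing more can be done
```

```bash
python3 - <<'E'
import cv2,numpy as np
for n in(0,1,2,3,13):
    for c in("side","top"):
        i=cv2.imread(f"pics/{c}{n}.png");h=cv2.cvtColor(i,cv2.COLOR_BGR2HSV);m=cv2.inRange(h,(0,150,90),(6,255,255))|cv2.inRange(h,(172,150,90),(179,255,255))
        m=cv2.dilate(m,np.ones((3,3)));k,l,s,ce=cv2.connectedComponentsWithStats(m);print(c,n,[ce[j].round().astype(int).tolist() for j in range(1,k) if 30<s[j,4]<600 and (ce[j][1]>230 if c=="side" else (ce[j][0]<300 and ce[j][1]>150))])
E
```

```text
side 0 [[241, 244], [242, 259], [283, 279], [280, 288], [264, 359], [222, 387]]
top 0 [[254, 199], [250, 250], [157, 289], [191, 292]]
side 1 [[242, 286], [286, 281], [281, 356], [200, 412]]
top 1 [[247, 212], [258, 242], [146, 283], [207, 287]]
side 2 [[242, 286], [286, 281], [281, 356], [200, 412]]
top 2 [[247, 212], [264, 240], [146, 283], [207, 287]]
side 3 [[242, 286], [285, 281], [281, 356], [199, 412]]
top 3 [[247, 212], [263, 240], [146, 283], [208, 287]]
side 13 [[242, 286], [285, 281], [282, 356], [200, 412]]
top 13 [[247, 212], [263, 240], [146, 283], [208, 287]]
```

The job is handed in at about 24 s of the 62 s allowed. The clevis pin is home, the yellow lynch pin sits in its cross hole, and its ring is closed over the end of the pin.

**What I did**
- I pushed the clevis pin in until it stopped moving under 18 N.
- I gripped the yellow lynch pin by its head, lifted it off the near hook and took it out along the rack's −y.
- I put it down through the cross hole until it stopped at the expected height with about 14 N, then released it.
- I pushed the ring past over-centre with the closed fingers, and it snapped shut by itself.

**Last checks**
- **Head and ring:** the side view shows the head on the flat. The ring end is at about (335.5, 206.5) px, against (335.2, 206.2) expected for closed.
- **Pin head:** it is flush on its lug.
- **Robot:** it is clear of everything, with no contact force.
- **Big black pin:** it has not moved.
- **Rest of the scene:** I did not check the spanner, canister, coupler, tin, tube and nut one by one. An overall before-and-after comparison also flagged other spots, some near the coupler, which I put down to shadows without checking.

**What disagreed**
- **Bracket position:** my first estimate was about 9 mm off along x. I corrected it from the hole as seen in both cameras before inserting.
- **Arm reach:** my first tool angle ran joint 4 onto its limit, so I changed the angle.
- **Red look-alikes:** all four lie differently from the very first picture. They had changed by 3.1 s and have barely moved since. The arm never went near them, so they most likely toppled when the scene settled, but I did not see it happen.

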